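# Mount the gauge rod in the indexing fixture and hold the index plunger back

## Task

Lay the longer of the two steel rods in the V rests of the indexing fixture and slide the tailstock up until the rod is trapped fully home in the cups at both ends. Then take the pull knob of the sprung index plunger at the headstock end, pull it fully back so that the pin is clear of its hole in the index plate, and finish still holding it back: do not let go. Leave the shorter rod in its stand and leave the timer, the tin and the beaker where they are; do not pull the plunger before the rod is trapped.

Things in the scene. Friction and masses are not known exactly. Their poses are not given: they have to be found in the camera images.
- fixture: Indexing fixture fixed to the worktop: dark base plate 76 x 270 x 12 mm with, from its -y to its +y end, the sliding tailstock, two V rests, grey headstock (46 mm wide, y = 60 to 85 mm, top z = 86 mm), steel index plate (y to 95 mm) and plunger bracket (24 mm wide, y = 100 to 111 mm, top z = 90 mm). Origin on the worktop below the middle of the mounted rod; z up, the rod lies along y
- seat_mid (a point): Where the centre of the long rod is when mounted: fixture x = 0, y = 0, z = 60 mm; axes as the fixture's. The aluminium V rests stand at y = +32 and -32 mm, each 8 mm thick along y, 31 mm wide at the mouth, tops at z = 64 mm; a rod lying in them is level with the cups
- head_cup (a point): Centre of the mouth of the headstock's cup: fixture y = 54 mm, z = 60 mm. The cup is a steel ring of 22 mm bore, 30 mm outside, 6 mm deep, open towards -y; its end wall is at y = 60 mm
- tailstock (a joint): Slide of the tailstock along the fixture's y, in m: 0 nearest the headstock, 0.045 farthest off; starts at 0.035 to 0.045, about 0.003 with the rod trapped home. Its cup, like the headstock's, has its end wall at fixture y = -0.057 minus this value and its rim 6 mm nearer the rod. Stays where it is left; 3 N of friction, up to 3 N more to push the rod along its rests
- tail_knob (a point): Middle of the upright round steel knob (18 mm in diameter, z = 90 to 116 mm) on top of the grey tailstock block (40 mm wide, 30 mm along y, top at z = 86 mm); grasp or push it to slide the tailstock towards the fixture's +y
- plunger (a joint): Travel of the sprung index plunger, in m: 0 with its pin seated 8 mm deep in the index plate, 0.016 at its stop when fully back (out along the fixture's +y). The spring pulls it in, with 3.6 N at 0 and 8.4 N at 0.016; it springs back when let go
- pull_knob (a point): The plunger's steel pull knob: cylinder 20 mm in diameter along the fixture's y, axis 78 mm above the worktop, 24 mm long about its origin, then a rim of 26 mm diameter, 4 mm thick, at the outer (+y) end. Origin on its axis in the middle of the 24 mm, at fixture y = 129 mm when seated; axes as the fixture's. Free space at both sides (x) and beneath
- rod_stand: Low aluminium stand fixed to the worktop, 80 x 130 x 10 mm, with two pairs of V rests (each 6 mm thick at x = -28 and +28 mm, rests at y = -40 and +40 mm, tops at z = 49 mm) that carry the two rods parallel to the stand's x; origin at the middle of its underside
- long_rod: Loose plain steel rod, 16 mm in diameter, 120 mm long, about 150 g, lying in either place of the stand with its axis 45 mm above the worktop. Origin at its centre, x along the rod. Grasp it in the middle, between the rests
- short_rod: Loose plain steel rod, 16 mm in diameter, only 80 mm long, in the other place of the stand: too short, leave it. Origin at its centre, x along the rod
- timer: Bystander: small white bench timer, 58 x 73 x 38 mm, origin under its centre
- septa_tin: Bystander: round tin with blue lid, 62 mm in diameter, 30 mm high, origin under its centre
- beaker: Bystander: glass beaker, 54 mm in diameter, 71 mm high, origin under its centre
Not all that is in view belongs to the job. Leave any black or yellow look-alike of the long_rod alone.

How it is judged:
By the outcome, as a careful person would: the job done as asked, in the order asked, and still so for the second after the job is handed in, while the arm keeps its last pose, push and grip.
It also fails if it takes over 58 s, if anything falls off the work surface, if the arm or the gripper's body presses on something with over 40 N, if the wrist force passes 120 N, or if a joint passes its speed limit or range.

## Robot

A 7-joint arm with a two-finger parallel gripper is mounted at the origin on a cart in front of the work surface, level with it; the furniture and walls round the work are solid. World frame = base frame: x ahead of the robot, y to its left, z up, the work surface at z = 0. Lengths are in mm, angles in rad, forces in N, time in s.
With the tool pointing down it reaches from about 400 to 875 mm from the base axis. Payload 4.4 kg.
Tool frame: the origin (TCP) lies at the very end of the fingers, on their centre line; the grasp point (between the pads) lies 19 mm behind it; z points along the fingers, y is the line along which they close (so a half turn about z gives the same grasp; the last joint's range is limited). The gripper opens to 85 mm and grips with 20 to 120 N. Pads are 22 mm wide; open, the fingers measure 114 mm over their backs; the gripper's body (76 mm by 85 mm) begins 54 mm behind the grasp point. The pads swing forward as they close: fully open they stand 13 mm farther back than shut.
Start: joints at [1.213, 0.628, 0.038, 1.517, -0.027, 0.996, -0.02], TCP at [187.017, -622.529, 231.313] pointing down, gripper open.
Joint ranges: [-3.06, 3.06], [-0.37, 2.12], [-1.25, 1.32], [0.18, 2.47], [-1.1, 4.24], [0.23, 1.98], [-2.94, 2.94]. Speed limits (rad/s): [2.57, 2.57, 3.14, 3.14, 3.14, 3.14, 3.14].

## Interface

Orientations are given as [roll, pitch, yaw] about the fixed x, y, z axes, in that order (R = Rz(yaw) Ry(pitch) Rx(roll)).
In Python, from cell import read_state, get_image, camera_info, finish_job gives the robot as it stands.
- The arm moves only by the tool play_rows, never from a script. Its argument "deltas" is one flat list of numbers, 7 for each row, row after row: the shift along the tool's x, y, z in mm, then the turn, a rotation vector about the tool's x, y, z in rad, then the opening, from 0 (shut) to 1 (fully open). In form: [dx, dy, dz, ax, ay, az, grip, dx, dy, dz, ax, ay, az, grip, ...]. A call has 1 to 10 rows; each row is the pose to reach, as a shift and turn from the pose commanded when the call began, along the tool's axes at that moment; what a row does not reach only later rows make up. A row lasts 1/8 s, in which the tool goes at most 62.5 mm and 10.7 degrees, less where a joint would pass 70% of its speed; a pose out of reach is approached as far as the arm can. A call with a gripper value outside its range is refused whole. The fingers move at their own pace and stop on an object; the grip force is fixed at half the most. Time passes only in rows, so rows that repeat a pose let the fingers close. It gives the time, the measured TCP pose, the force, the opening and the grip force at its end, in the units of the state.
- read_state(): the state, without advancing time (a new reading comes with each control period).
- get_image(name): name is "scene" or "top" or "wrist"; returns the picture (400x640x3 uint8, red, green, blue); there is no depth.
- camera_info(name): a dict with "fx", "fy", "cx", "cy" (pixels), "T" (4x4, takes a point from camera to world coordinates). Camera axes: x right, y down, z forward; pixel columns grow to the right and rows downward; lengths in mm; the calibration is good to about 2 mm. A picture is of the moment at which its call begins: read the wrist's pose just before it. camera_info takes no time and is no camera call; for the wrist camera it gives the pose at the moment of the call.
- finish_job(): hands the job in; it is judged then, once.
The state is a dict: "clock": time; "qpos": joint angles; "qd": joint speeds; "tau": joint torques, N m; "eef_pos": TCP position; "tool_rot": TCP orientation; "force": force on the tool from outside, world axes, zero at the start; "torque": the same for the moment, N m; "width": finger opening in mm; "gripper_force": force on a finger pad.
Only numpy, scipy, OpenCV 4.12 (cv2) and the standard library are available. Lean on these libraries where they do the work, as an engineer would, in place of code of your own. Each camera call takes 0.05 s, during which the arm holds its last target. There are 200 camera calls.

## Working session

There is one attempt and no reset: what is moved stays moved. The work goes in short steps, Python scripts to look and compute and a tool call to move; the robot and the scene stay as the last step left them, time stands still between calls to the robot, and variables do not carry over. Pictures are saved under pics/ and viewed, at most 10 in all, crops included, and the job is handed in when it is done.

Besides the shell and the picture viewer there is one more tool, called as name(argument=value, ...) on one line, values as JSON. play_rows: Moves the arm, as the interface text tells. Its arguments: {"type":"object","properties":{"deltas":{"type":"array"}},"required":["deltas"]}

```bash
mkdir -p pics; ls; cat > h.py <<'E'
import numpy as np, cv2, json
from cell import read_state, get_image, camera_info, finish_job
from scipy.spatial.transform import Rotation as R
def snap(n,f):
    ci=camera_info(n); im=get_image(n); cv2.imwrite('pics/'+f,im[:,:,::-1]); return im,ci
def ray(ci,u,v,z):
    T=np.array(ci['T']); d=T[:3,:3]@np.array([(u-ci['cx'])/ci['fx'],(v-ci['cy'])/ci['fy'],1]); o=T[:3,3]
    return o+d*(z-o[2])/d[2]
def proj(ci,p):
    T=np.array(ci['T']); q=T[:3,:3].T@(np.array(p)-T[:3,3]); return ci['fx']*q[0]/q[2]+ci['cx'],ci['fy']*q[1]/q[2]+ci['cy']
E
python3 - <<'E'
from h import *
s=read_state(); print(s)
for n in ['top','scene','wrist']:
    im,ci=snap(n,n+'0.png'); np.save(n+'_ci.npy',ci,allow_pickle=True); print(n,ci)
E
```

```text
pics
{'clock': 0.0, 'qpos': array([ 1.21316224,  0.62938009,  0.03845037,  1.51833357, -0.02703565,
        0.99627503, -0.01999359]), 'qd': array([ 1.21548037e-03,  1.83592528e-03,  8.57621242e-05, -2.25955922e-04,
        1.01225514e-03, -2.86740013e-04,  4.45085400e-05]), 'tau': array([-4.70486975e-04, -5.63395357e+01,  1.22581970e+00, -1.93438393e+01,
        1.09448246e-02,  1.04352835e-02,  1.74443022e-05]), 'eef_pos': array([ 186.87168622, -621.93014009,  230.37821742]), 'tool_rot': array([-3.13971455e+00,  7.71568084e-07,  2.91815068e-01]), 'force': array([-0.50606463,  0.00932833, -0.01546149]), 'torque': array([ 0.03657823, -0.03034137, -0.0124955 ]), 'gripper_force': 0.0, 'width': 84.99122806538777}
top {'fx': 373.3875798447271, 'fy': 373.3875798447271, 'cx': 318.74409241517014, 'cy': 200.84484557445907, 'T': array([[ 2.75633706e-02, -9.98337256e-01,  5.06259278e-02,
         5.79008221e+02],
       [-9.99619812e-01, -2.75635506e-02,  6.94740406e-04,
        -7.88729481e+01],
       [ 7.01845092e-04, -5.06258298e-02, -9.98717444e-01,
         1.01054858e+03],
       [ 0.00
[... 286 characters left out ...]
876306e-01,  3.54763943e-01, -6.99038738e-01,
         5.12627576e+02],
       [-5.09938531e-03, -8.93544006e-01, -4.48946661e-01,
         4.84974937e+02],
       [ 0.00000000e+00,  0.00000000e+00,  0.00000000e+00,
         1.00000000e+00]])}
wrist {'fx': 295.35515833379327, 'fy': 295.35515833379327, 'cx': 323.1168551131322, 'cy': 198.66137962122798, 'T': array([[ 2.87442160e-01, -9.07019125e-01, -3.07722783e-01,
         2.66068180e+02],
       [-9.57795694e-01, -2.72907119e-01, -9.02724412e-02,
        -5.97792444e+02],
       [-2.10090753e-03,  3.20683662e-01, -9.47184024e-01,
         3.73915423e+02],
       [ 0.00000000e+00,  0.00000000e+00,  0.00000000e+00,
         1.00000000e+00]])}
```

View pics/top0.png

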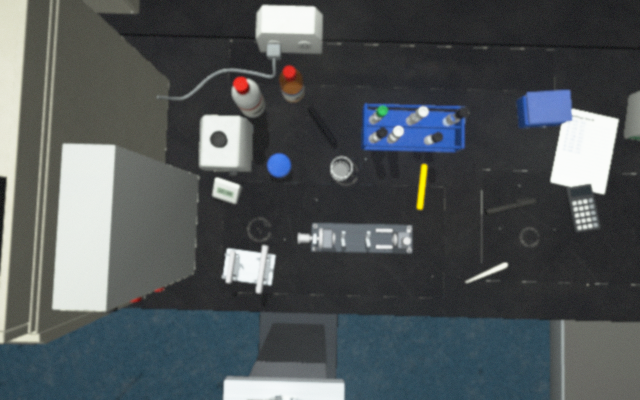

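View pics/scene0.png

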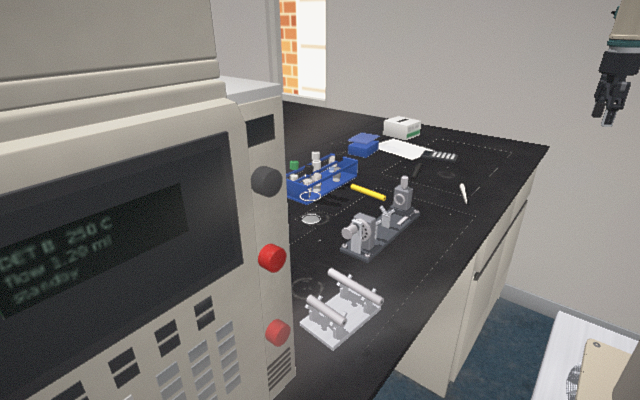

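The top view shows the stand at about (248,267), with its rods upright in the picture (along world x). The fixture runs from the pull knob at (305,238) to the tailstock at (405,238). I'll enlarge both.

```bash
python3 - <<'E'
import cv2, numpy as np
t=cv2.imread('pics/top0.png')[215:300,220:420]; t=cv2.resize(t,(800,340),interpolation=cv2.INTER_CUBIC)
cv2.imwrite('pics/c1.png',t)
E
```

```text
(no output)
```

View pics/c1.png

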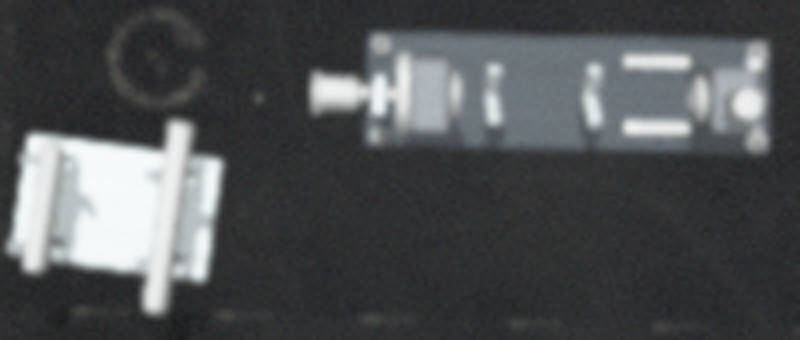

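The crop shows the long rod's ends at crop (180,120) and (155,315). The base plate corners are at (370,33), (770,40), (770,152) and (367,147), and the tail knob is at (747,103).

```bash
python3 - <<'E'
from h import *
ci=np.load('top_ci.npy',allow_pickle=True).item()
f=lambda u,v,z: ray(ci,220+u/4-.4,215+v/4-.4,z)
a,b=f(180,121,49),f(155,313,49); print('rod',a,b,np.linalg.norm(a-b),(a+b)/2, np.degrees(np.arctan2(*(a-b)[[1,0]])))
c=[f(*p,12) for p in [(370,33),(770,40),(770,152),(367,147)]]; print(np.round(c,1)); m=np.mean(c,0); print('base mid',m,[np.linalg.norm(c[i]-c[(i+1)%4]) for i in range(4)])
print('tailknob',f(747,103,116)); print('pull knob ends',f(311,91,78),f(364,92,78))
print('Vs',f(494,97,60),f(594,97,60)); print('headcup',f(455,93,60), 'plate',f(402,92,80))
print('short',f(50,145,49),f(34,270,49)); print('stand',[f(*p,10) for p in [(28,132),(222,158),(205,282),(10,255)]])
E
```

```text
rod [511.03583543  57.39835238  49.        ] [389.01074453  69.05981992  49.        ] 122.58104515927772 [450.02328998  63.22908615  49.        ] -5.458958371183987
[[ 570.3  -62.1   12. ]
 [ 573.  -329.1   12. ]
 [ 498.7 -330.2   12. ]
 [ 494.6  -62.2   12. ]]
base mid [ 534.18018593 -195.87906351   12.        ] [np.float64(267.0006134710519), np.float64(74.32816072656712), np.float64(267.9659350677497), np.float64(75.6903255422627)]
tailknob [ 535.76204912 -289.83883521  116.        ]
pull knob ends [533.89252556 -27.51632618  78.        ] [534.18065129 -60.49121502  78.        ]
Vs [ 532.42735471 -142.61587497   60.        ] [ 534.17280318 -205.99879686   60.        ]
headcup [ 534.2724118  -117.83350506   60.        ] plate [534.92617283 -84.10980256  80.        ]
short [493.46234115 140.04771895  49.        ] [413.98744086 147.12709238  49.        ]
stand [array([498.19956571, 163.91919221,  10.        ]), array([484.53910077,  34.11500516,  10.        ]), array([402.53098701,  42.64641843,  10.        ]), array([416.70914929, 172.60578849,  10.        ])]
```

```bash
cat >> h.py <<'E'
import pickle,os
def cmd(): return pickle.load(open('cmd.pkl','rb')) if os.path.exists('cmd.pkl') else (np.array([187.017,-622.529,231.313]),R.from_euler('xyz',[-3.13971,0,.2918]))
def plan(wps,step=58):
    """wps: (x,y,z,yaw,grip,min rows): rows relative to commanded pose; saves the new commanded pose"""
    p0,r0=cmd(); p,yaw=p0.copy(),r0.as_euler('xyz')[2]; rows=[]
    for *g,y,gr,n in wps:
        g=np.array(g,float); k=max(n,int(np.ceil(max(np.linalg.norm(g-p)/step,abs(y-yaw)/.18))))
        for i in range(1,k+1):
            q=p+(g-p)*i/k; rr=R.from_euler('xyz',[np.pi,0,yaw+(y-yaw)*i/k])
            rows.append([*np.round(r0.inv().apply(q-p0),1),*np.round((r0.inv()*rr).as_rotvec(),3),gr])
        p,yaw=g,y
    last=rows[-1]; pickle.dump((p0+r0.apply(last[:3]),r0*R.from_rotvec(last[3:6])),open('cmd.pkl','wb'))
    for j in range(0,len(rows),10): print(len(rows[j:j+10]),str([float(v) for r in rows[j:j+10] for v in r]).replace('.0,',',').replace('-0,','0,'))
def st():
    s=read_state(); p,r=cmd(); print('t',s['clock'],'pos',np.round(s['eef_pos'],1),'cmd',np.round(p,1),'yaw',np.round(s['tool_rot'],3),'F',np.round(s['force'],1),'w',round(s['width'],1),'gf',s['gripper_force'],'q7',round(s['qpos'][6],2)); return s
E
python3 - <<'E'
from h import *
plan([(400,-400,230,.1,1,0),(520,-200,230,0,1,0)])
E
```

```text
10 [44.7, -25.3, 0.3, -0.002, 0, 0.032, 1, 89.3, -50.6, 0.5, -0.002, 0, 0.064, 1, 134, -75.9, 0.8, -0.002, 0, 0.096, 1, 178.7, -101.2, 1.1, -0.002, 0, 0.128, 1, 223.3, -126.5, 1.3, -0.002, 0, 0.16, 1, 268, -151.8, 1.6, -0.002, 0, 0.192, 1, 302.5, -183.3, 1.7, -0.002, 0, 0.212, 1, 337, -214.7, 1.7, -0.002, 0, 0.232, 1, 371.5, -246.1, 1.8, -0.002, 0, 0.252, 1, 406, -277.5, 1.8, -0.002, 0, 0.272, 1.0]
1 [440.5, -308.9, 1.9, -0.002, 0, 0.292, 1.0]
```

play_rows(deltas=[50,-28,0,0,0,0.03,1,100,-56,0,0,0,0.06,1,150,-85,0,0,0,0.1,1,200,-113,0,0,0,0.13,1,250,-142,0,0,0,0.16,1,295,-178,0,0,0,0.2,1,340,-215,0,0,0,0.23,1,385,-255,0,0,0,0.26,1,420,-290,1,0,0,0.28,1,440,-309,2,0,0,0.292,1])

```text
clock: 1.4
eef_pos: [520.8, -196.5, 229.0]
tool_rot: [-3.14, -0.0, 0.003]
force: [-0.9, -0.5, 0.0]
width: 85.6
gripper_force: 0.0
```

```bash
sed -i 's/^def plan.*/def plan(wps,step=60):/' h.py; python3 - <<'E'
from h import *
p0,r0=R.from_euler('xyz',[-3.13971,0,.2918]),0
p=np.array([187.017,-622.529,231.313]); r=p0
pickle.dump((p+r.apply([440,-309,2]),r*R.from_rotvec([0,0,.292])),open('cmd.pkl','wb'))
s=st(); im,ci=snap('wrist','w1.png'); np.save('w1.npy',ci,allow_pickle=True); st()
E
```

```text
t 1.4 pos [ 520.8 -196.5  229. ] cmd [ 519.5 -200.   229.9] yaw [-3.14e+00 -0.00e+00  3.00e-03] F [-0.9 -0.5  0. ] w 85.6 gf 0.0 q7 -1.19
t 1.45 pos [ 522.6 -193.   228.8] cmd [ 519.5 -200.   229.9] yaw [-3.138e+00 -1.000e-03  7.000e-03] F [1.6 3.  0.2] w 85.5 gf 0.0 q7 -1.19
```

View pics/w1.png

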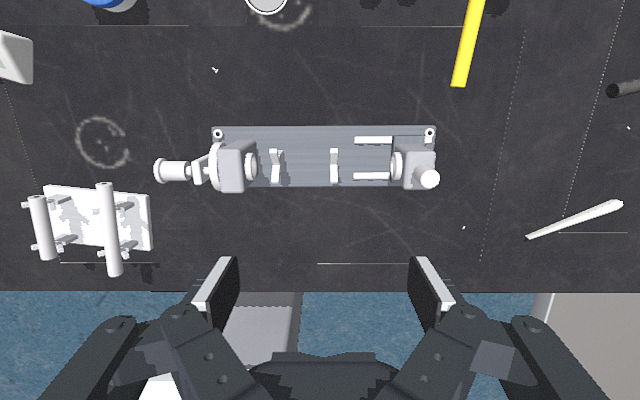

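Wrist view: the fixture spans (155–440, 125–190), with the pull knob at (172,170) and the tail knob at (428,178). The long rod runs from (104,185) to (116,272). The arm was still settling, so I'll let it settle and measure on an enlarged crop.

play_rows(deltas=[0,0,0,0,0,0,1,0,0,0,0,0,0,1,0,0,0,0,0,0,1,0,0,0,0,0,0,1])

```text
clock: 1.95
eef_pos: [519.1, -201.0, 229.4]
tool_rot: [3.141, -0.0, -0.002]
force: [-0.5, 0.1, 0.0]
width: 85.0
gripper_force: 0.0
```

```bash
python3 - <<'E'
from h import *
st(); im,ci=snap('wrist','w2.png'); np.save('w2.npy',ci,allow_pickle=True); st()
im=im[:,:,::-1]
a=cv2.resize(im[105:195,150:450],(798,240),interpolation=cv2.INTER_CUBIC)
b=cv2.resize(im[170:290,15:165],(400,320),interpolation=cv2.INTER_CUBIC)
c=np.zeros((560,800,3),np.uint8); c[:240,:798]=a; c[240:,:400]=b; cv2.imwrite('pics/c2.png',c)
E
```

```text
t 1.95 pos [ 519.1 -201.   229.4] cmd [ 519.5 -200.   229.9] yaw [ 3.141e+00 -0.000e+00 -2.000e-03] F [-0.5  0.1  0. ] w 85.0 gf 0.0 q7 -1.19
t 2.0 pos [ 519.2 -200.7  229.4] cmd [ 519.5 -200.   229.9] yaw [ 3.141e+00 -0.000e+00 -2.000e-03] F [-0.3 -0.3 -0.1] w 85.7 gf 0.0 q7 -1.19
```

View pics/c2.png

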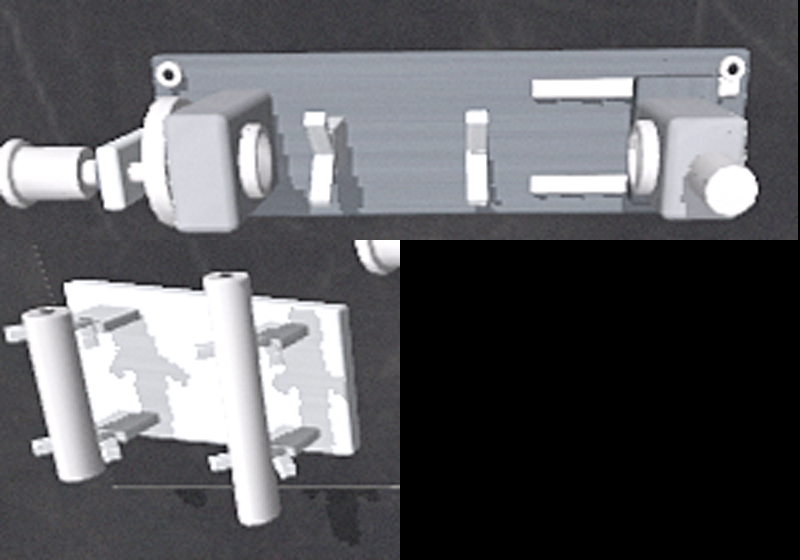

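Crop c2 shows V tips at (316,113)/(322,200) and (477,113)/(477,202), the tail knob top at (731,187), and the head cup mouth at (259,160). The base's far corners are at (153,56) and (748,49), and the long rod's axis runs from (227,277) to (258,520).

```bash
python3 - <<'E'
from h import *
ci=np.load('w2.npy',allow_pickle=True).item()
f=lambda u,v,z: np.round(ray(ci,150+(u-.5)/2.66,105+(v-.5)/2.667,z),1)
g=lambda u,v,z: np.round(ray(ci,15+(u-.5)/2.667,170+(v-240-.5)/2.667,z),1)
print('Vh',f(316,113,64),f(321,202,64),'Vt',f(477,113,64),f(477,202,64))
print('base far',f(153,55,12),f(748,49,12),'near right',f(748,210,12))
print('bolts',f(168,74,14),f(733,69,14))
print('knob',f(731,187,116)); print('cup',f(258,160,60)); print('pull rim outer',f(5,172,78),'knob axis',f(60,172,78))
print('rod edges',g(205,277,45),g(248,277,45),g(237,521,45),g(280,517,45),'axis',g(227,277,45),g(258,521,45))
print('stand',g(66,281,10),g(345,306,10),g(357,446,10))
E
```

```text
Vh [ 553.9 -143.5   64. ] [ 517.9 -143.3   64. ] Vt [ 553.8 -206.6   64. ] [ 517.8 -206.7   64. ]
base far [571.8 -62.5  12. ] [ 573.9 -328.4   12. ] near right [ 499.5 -336.9   12. ]
bolts [563.7 -69.   14. ] [ 565.4 -322.    14. ]
knob [ 537. -291.  116.]
cup [ 534.4 -118.1   60. ]
pull rim outer [533.9 -25.4  78. ] knob axis [533.8 -46.5  78. ]
rod edges [509.5  66.5  45. ] [509.4  47.9  45. ] [387.5  82.   45. ] [389.7  60.8  45. ] axis [509.5  57.   45. ] [387.5  71.9  45. ]
stand [497.8 162.1  10. ] [484.9  30.9  10. ] [409.2  39.6  10. ]
```

```bash
python3 - <<'E'
from h import *
plan([(449.5,60,130,-.107,1,6),(449.2,64,70,-.107,1,2),(449.2,64,26,-.107,1,2)])
E
```

```text
10 [-11.7, -43.3, 16.7, -0.002, 0.001, 0.018, 1, -23.3, -86.6, 33.5, -0.002, 0.001, 0.036, 1, -35, -129.9, 50.2, -0.002, 0.001, 0.053, 1, -46.7, -173.2, 66.9, -0.002, 0.001, 0.071, 1, -58.4, -216.5, 83.7, -0.002, 0.001, 0.089, 1, -70, -259.8, 100.4, -0.002, 0.001, 0.107, 1, -70.2, -261.8, 130.4, -0.002, 0.001, 0.107, 1, -70.3, -263.7, 160.4, -0.002, 0.001, 0.107, 1, -70.3, -263.7, 182.4, -0.002, 0.001, 0.107, 1, -70.3, -263.6, 204.4, -0.002, 0.001, 0.107, 1.0]
```

play_rows(deltas=[-12,-43,17,-0.002,0,0.018,1,-23,-87,33,-0.002,0,0.036,1,-35,-130,50,-0.002,0,0.053,1,-47,-173,67,-0.002,0,0.071,1,-58,-217,84,-0.002,0,0.089,1,-68,-250,100,-0.002,0,0.107,1,-70,-262,120,-0.002,0,0.107,1,-70.3,-263.7,145,-0.002,0,0.107,1,-70.3,-263.7,175,-0.002,0,0.107,1,-70.3,-263.6,204.4,-0.002,0.001,0.107,1])

```text
clock: 3.25
eef_pos: [447.4, 65.5, 34.5]
tool_rot: [-3.138, 0.007, -0.107]
force: [0.4, 0.2, -0.3]
width: 85.4
gripper_force: 0.0
```

play_rows(deltas=[0,0,0,0,0,0,1,0,0,0,0,0,0,1,0,0,0,0,0,0,1])

```text
clock: 3.62
eef_pos: [448.3, 65.9, 36.5]
tool_rot: [-3.137, 0.004, -0.107]
force: [-0.1, -0.3, 0.3]
width: 85.6
gripper_force: 0.0
```

```bash
python3 - <<'E'
from h import *
st(); im,ci=snap('wrist','w3.png'); cv2.imwrite('pics/c3.png',im[::1,60:580,::-1])
E
```

```text
t 3.625 pos [448.3  65.9  36.5] cmd [449.2  64.   26. ] yaw [-3.137  0.004 -0.107] F [-0.1 -0.3  0.3] w 85.6 gf 0.0 q7 -1.45
```

View pics/c3.png

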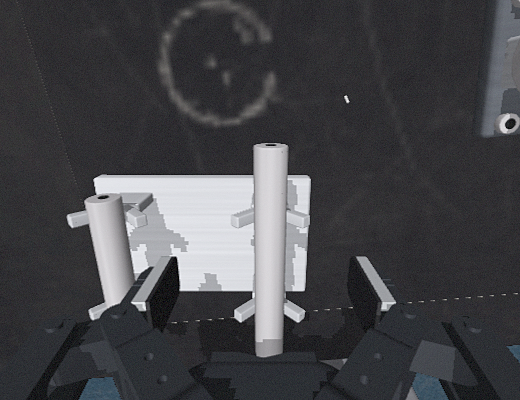

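The rod lies parallel to the tool and near the middle between the fingers (crop x 269 against 264). The descent stopped about 10 mm short of the command. I'll check the rod's far end, then finish the descent.

```bash
python3 - <<'E'
from h import *
ci=camera_info('wrist'); s=st(); p=s['eef_pos'];r=R.from_euler('xyz',s['tool_rot'])
for n,(u,v) in dict(far=(330,147),near=(329,355),restL=(300,222),restR=(355,222),nl=(305,315),nr=(357,315)).items():
    q=ray(ci,u,v,45 if len(n)>2 and n[0]!='r' else 47); print(n,np.round(q,1),'tool',np.round(r.inv().apply(q-p),1))
E
```

```text
t 3.675 pos [448.2  65.9  36.4] cmd [449.2  64.   26. ] yaw [-3.137  0.004 -0.107] F [-0.7  0.6  0.9] w 85.5 gf 0.0 q7 -1.45
far [509.4  56.8  45. ] tool [61.7  2.4 -8.9]
near [388.   69.6  45. ] tool [-60.3   2.7  -8.3]
restL [475.  75.  47.] tool [ 25.6 -12.  -10.6]
restR [472.1  48.3  47. ] tool [ 25.6  14.8 -10.8]
nl [419.7  79.6  47. ] tool [-29.9 -10.7 -10.4]
nr [416.7  51.3  47. ] tool [-29.8  17.8 -10.5]
```

play_rows(deltas=[0,2,5,0,0,0,1,0,2.3,10.5,0,0,0,1,0,2.3,10.5,0,0,0,1,0,2.3,10.5,0,0,0,1,0,2.3,10.5,0,0,0,0,0,2.3,10.5,0,0,0,0,0,2.3,10.5,0,0,0,0,0,2.3,10.5,0,0,0,0,0,2.3,10.5,0,0,0,0,0,2.3,10.5,0,0,0,0])

```text
clock: 4.92
eef_pos: [447.3, 62.9, 25.2]
tool_rot: [-3.139, 0.006, -0.108]
force: [-0.6, -4.4, 3.5]
width: 14.2
gripper_force: 58.4
```

play_rows(deltas=[0,0,-30,0,0,0,0,0,0,-75,0,0,0,0,0,0,-120,0,0,0,0,0,0,-120,0,0,0,0,0,0,-120,0,0,0,0])

```text
clock: 5.55
eef_pos: [447.2, 63.8, 144.4]
tool_rot: [-3.138, 0.007, -0.106]
force: [-1.1, -0.2, -1.9]
width: 14.5
gripper_force: 58.8
```

```bash
python3 - <<'E'
from h import *
s=st(); pickle.dump((s['eef_pos'],R.from_euler('xyz',s['tool_rot'])),open('cmd.pkl','wb'))
plan([(535,-183,140,1.581,0,10)])
E
```

```text
t 5.55 pos [447.2  63.8 144.4] cmd [449.2  64.   26. ] yaw [-3.138  0.007 -0.106] F [-1.1 -0.2 -1.9] w 14.5 gf 58.834657073020935 q7 -1.42
10 [11.3, 23.6, 0.3, -0.005, 0.007, -0.169, 0, 22.7, 47.2, 0.5, -0.005, 0.007, -0.337, 0, 34, 70.8, 0.8, -0.006, 0.006, -0.506, 0, 45.4, 94.5, 1, -0.006, 0.006, -0.675, 0, 56.7, 118.1, 1.3, -0.007, 0.005, -0.844, 0, 68.1, 141.7, 1.6, -0.007, 0.005, -1.012, 0, 79.4, 165.3, 1.8, -0.008, 0.004, -1.181, 0, 90.8, 188.9, 2.1, -0.008, 0.004, -1.35, 0, 102.1, 212.5, 2.4, -0.009, 0.003, -1.518, 0, 113.5, 236.1, 2.6, -0.009, 0.002, -1.687, 0.0]
```

play_rows(deltas=[11,24,0,-0.005,0.007,-0.169,0,23,47,0,-0.005,0.007,-0.337,0,34,71,0,-0.006,0.006,-0.506,0,45,94,0,-0.006,0.006,-0.675,0,57,118,0,-0.007,0.005,-0.844,0,68,142,0,-0.007,0.005,-1.012,0,79,165,0,-0.008,0.004,-1.181,0,91,189,0,-0.008,0.004,-1.35,0,102,212.5,1,-0.009,0.003,-1.518,0,113.5,236,2.6,-0.009,0.002,-1.687,0])

```text
clock: 6.8
eef_pos: [534.5, -183.7, 138.6]
tool_rot: [-3.139, -0.003, 1.585]
force: [-0.3, -1.3, -1.7]
width: 13.9
gripper_force: 58.8
```

play_rows(deltas=[0,0,0,0,0,0,0,0,0,0,0,0,0,0,0,0,0,0,0,0,0])

```text
clock: 7.18
eef_pos: [535.0, -182.1, 140.3]
tool_rot: [-3.141, -0.001, 1.58]
force: [0.1, 0.2, -2.3]
width: 13.9
gripper_force: 58.8
```

```bash
python3 - <<'E'
from h import *
st(); im,ci=snap('wrist','w4.png'); np.save('w4.npy',ci,allow_pickle=True); st()
E
```

```text
t 7.175 pos [ 535.  -182.1  140.3] cmd [ 535. -183.  140.] yaw [-3.141e+00 -1.000e-03  1.580e+00] F [ 0.1  0.2 -2.3] w 13.9 gf 58.82119059562683 q7 0.21
t 7.225 pos [ 535.2 -182.3  140.6] cmd [ 535. -183.  140.] yaw [ 3.141 -0.     1.581] F [-0.   0.1 -1.2] w 14.0 gf 58.82114589214325 q7 0.21
```

View pics/w4.png

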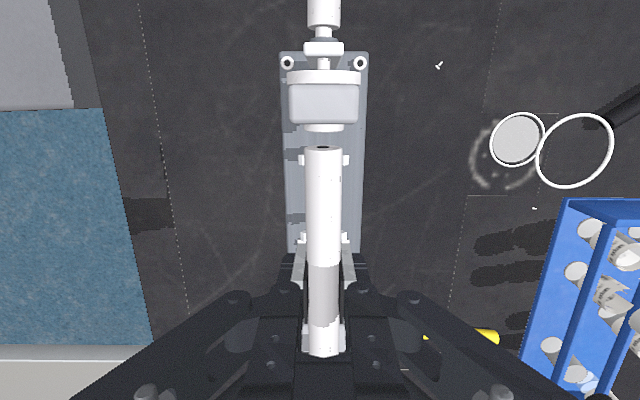

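The rod is held straight above the V rests: its far end is at (323,150), the head V tips are at (302,160) and (346,160), the headstock is centred on column 323.5 and the pull knob on column 324. I'll turn that into fixture-line offsets.

```bash
python3 - <<'E'
from h import *
ci=np.load('w4.npy',allow_pickle=True).item()
for n,u,v,z in [('V',324,160,62),('V tail',324,238,62),('headstock rear top edge',323.5,83,86),('headstock front top',323.5,121,86),('bracket top',323.5,44,90),('bolts',323.7,63,14),('pull knob',324,10,78),('cuprim top',323.5,129,75),('rodfar',323,149,159.5),('rodfar bottom?',323,149,167)]:
    print(n,np.round(ray(ci,u,v,z),1))
E
```

```text
V [ 535.3 -142.8   62. ]
V tail [ 535.9 -208.3   62. ]
headstock rear top edge [534.3 -89.5  86. ]
headstock front top [ 534.6 -112.5   86. ]
bracket top [534.1 -68.3  90. ]
bolts [534.4 -70.5  14. ]
pull knob [534.2 -47.9  78. ]
cuprim top [ 534.6 -118.6   75. ]
rodfar [ 534.3 -118.9  159.5]
rodfar bottom? [ 534.3 -117.7  167. ]
```

play_rows(deltas=[-4.3,0,20,0,0,0,0,-4.3,0,45,0,0,0,0,-4.3,0,65,0,0,0,0,-4.3,0,80,0,0,0,0,-4.3,0,90,0,0,0,0,-4.3,0,96,0,0,0,0,-4.3,0,99,0,0,0,0,-4.3,0,99,0,0,0,0,-4.3,0,99,0,0,0,0])

```text
clock: 8.35
eef_pos: [535.9, -188.2, 42.3]
tool_rot: [3.14, 0.001, 1.58]
force: [-0.5, -0.6, -1.6]
width: 14.0
gripper_force: 58.8
```

play_rows(deltas=[0,0,1.5,0,0,0,0,0,0,2,0,0,0,0,0,0,2,0,0,0,0])

```text
clock: 8.72
eef_pos: [535.8, -188.3, 41.0]
tool_rot: [3.14, 0.001, 1.579]
force: [-0.9, 0.4, 6.0]
width: 14.2
gripper_force: 59.7
```

play_rows(deltas=[0,0,0,0,0,0,0.6,0,0,0,0,0,0,0.6,0,0,0,0,0,0,0.6,0,0,-50,0,0,0,0.6,0,0,-105,0,0,0,0.6,0,0,-120,0,0,0,0.6,0,0,-120,0,0,0,0.6,0,0,-120,0,0,0,0.6])

```text
clock: 9.72
eef_pos: [534.4, -187.7, 158.4]
tool_rot: [-3.14, -0.0, 1.58]
force: [0.4, -0.4, -0.5]
width: 51.3
gripper_force: 0.0
```

```bash
python3 - <<'E'
from h import *
st(); im,ci=snap('wrist','w5.png'); np.save('w5.npy',ci,allow_pickle=True)
E
```

```text
t 9.725 pos [ 534.4 -187.7  158.4] cmd [ 535. -183.  140.] yaw [-3.14 -0.    1.58] F [ 0.4 -0.4 -0.5] w 51.3 gf 0.0 q7 0.22
```

View pics/w5.png

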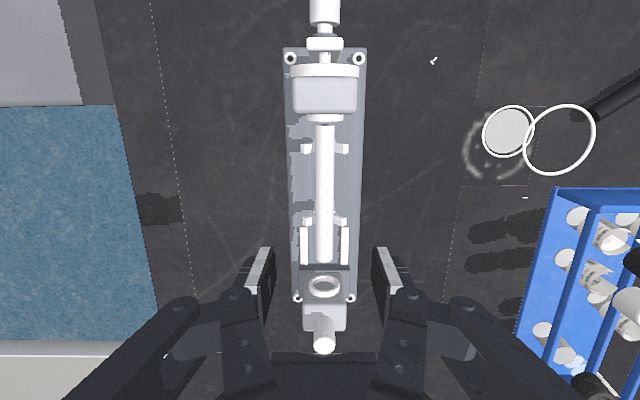

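The rod lies in both V rests, its head end at (324,125) just short of the cup, and the tail knob top is at (324,342). Next I'll close the fingers behind the knob and push.

```bash
python3 - <<'E'
from h import *
ci=np.load('w5.npy',allow_pickle=True).item()
k=ray(ci,324,342,116); print('knob',k,'rod ends',ray(ci,324,125,66),ray(ci,324,262,66))
s=st(); pickle.dump((s['eef_pos'],R.from_euler('xyz',s['tool_rot'])),open('cmd.pkl','wb'))
plan([(536,-325,158,1.581,0,4),(536,-325,93,1.581,0,3)])
E
```

```text
knob [ 535.87578483 -287.45853472  116.        ] rod ends [ 534.3593269  -123.71135076   66.        ] [ 535.52547604 -244.90404058   66.        ]
t 9.775 pos [ 534.3 -187.7  158.2] cmd [ 535. -183.  140.] yaw [-3.139e+00 -1.000e-03  1.580e+00] F [-0.  -0.7 -0.1] w 51.3 gf 0.0 q7 0.22
7 [-34.3, 0.1, 0, -0.002, -0.001, 0, 0, -68.7, 0.2, 0, -0.002, -0.001, -0.001, 0, -103, 0.4, 0.1, -0.002, -0.001, -0.001, 0, -137.3, 0.5, 0.1, -0.002, -0.001, -0.001, 0, -137.4, 0.5, 21.8, -0.002, -0.001, -0.001, 0, -137.4, 0.6, 43.4, -0.002, -0.001, -0.001, 0, -137.4, 0.6, 65.1, -0.002, -0.001, -0.001, 0.0]
```

play_rows(deltas=[-34,0,0,0,0,0,0,-69,0,0,0,0,0,0,-103,0,0,0,0,0,0,-130,0.5,0,0,0,0,0,-137,0.5,10,0,0,0,0,-137,0.5,35,0,0,0,0,-137,0.5,55,0,0,0,0,-137,0.5,65,0,0,0,0,-137,0.5,65,0,0,0,0,-137,0.5,65,0,0,0,0])

```text
clock: 11.02
eef_pos: [537.8, -324.9, 95.5]
tool_rot: [3.14, 0.001, 1.58]
force: [0.4, 0.7, 0.3]
width: 0.2
gripper_force: 0.0
```

play_rows(deltas=[5,-1,0,0,0,0,0,10,-1.5,0,0,0,0,0,14,-1.5,0,0,0,0,0,18,-1.5,0,0,0,0,0,22,-1.5,0,0,0,0,0,26,-1.5,0,0,0,0,0,30,-1.5,0,0,0,0,0,34,-1.5,0,0,0,0,0,38,-1.5,0,0,0,0,0,42,-1.5,0,0,0,0,0])

```text
clock: 12.28
eef_pos: [535.6, -282.7, 95.0]
tool_rot: [3.14, 0.0, 1.58]
force: [-0.3, -3.5, 3.0]
width: 0.2
gripper_force: 1.8
```

Pushing at about 3.5 N, as the friction suggests. I'll continue more slowly.

play_rows(deltas=[3,0,0,0,0,0,0,6,0,0,0,0,0,0,9,0,0,0,0,0,0,11,0,0,0,0,0,0,13,0,0,0,0,0,0,14,0,0,0,0,0,0])

```text
clock: 13.02
eef_pos: [535.5, -270.2, 95.1]
tool_rot: [3.14, 0.002, 1.579]
force: [1.4, -8.0, 1.9]
width: -0.5
gripper_force: 3.5
```

play_rows(deltas=[1,0,0,0,0,0,0,2,0,0,0,0,0,0,3,0,0,0,0,0,0,3,0,0,0,0,0,0])

```text
clock: 13.52
eef_pos: [535.5, -270.2, 95.2]
tool_rot: [3.139, 0.006, 1.577]
force: [0.5, -10.6, -0.8]
width: 0.3
gripper_force: 5.4
```

play_rows(deltas=[2,0,0,0,0,0,0,4,0,0,0,0,0,0,6,0,0,0,0,0,0,6,0,0,0,0,0,0])

```text
clock: 14.02
eef_pos: [535.5, -270.0, 95.3]
tool_rot: [3.137, 0.013, 1.574]
force: [2.4, -20.4, -5.2]
width: 0.3
gripper_force: 10.4
```

```bash
python3 - <<'E'
from h import *
st(); im,ci=snap('wrist','w6.png'); np.save('w6.npy',ci,allow_pickle=True)
c=cv2.resize(im[0:300,220:430,::-1],(420,600),interpolation=cv2.INTER_CUBIC)
ims,cs=snap('scene','s6.png'); d=cv2.resize(ims[170:265,330:430,::-1],(380,361),interpolation=cv2.INTER_CUBIC)
o=np.zeros((600,800,3),np.uint8); o[:,:420]=c; o[:361,420:]=d; cv2.imwrite('pics/c6.png',o)
E
```

```text
t 14.025 pos [ 535.5 -270.    95.3] cmd [ 536. -325.   93.] yaw [3.137 0.013 1.574] F [  2.4 -20.4  -5.2] w 0.3 gf 10.384380009490997 q7 0.33
```

View pics/c6.png

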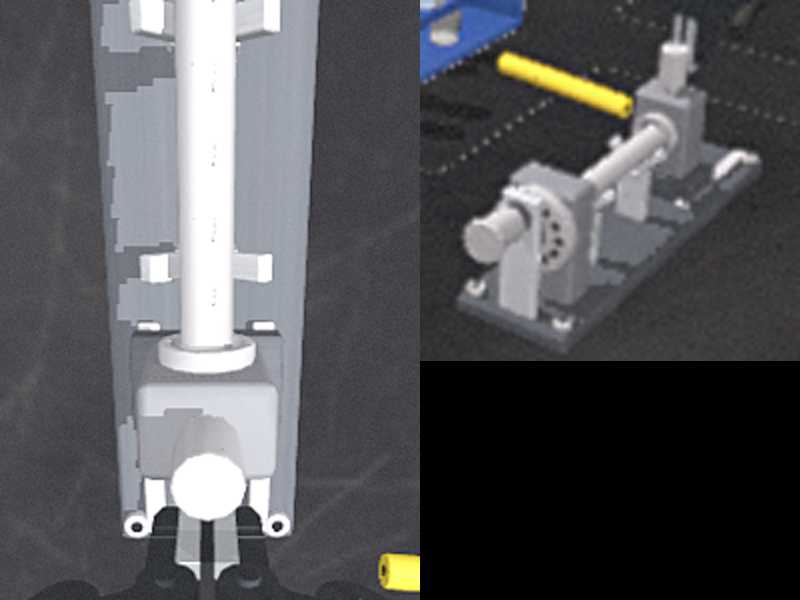

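The rod is inside the tail cup. The head end is out of view, so I'll check the rim position against the V rest numerically: the tail V is at crop (207,268) and the cup rim's top edge at (208,336).

```bash
python3 - <<'E'
from h import *
ci=np.load('w6.npy',allow_pickle=True).item()
f=lambda u,v,z: np.round(ray(ci,220+u/2,v/2,z),1)
print('Vtail top edges',f(155,255,64),f(155,280,64),'headV',f(155,30,64),'rim top',f(208,334,75),'ring side',f(160,352,60),f(256,350,60),'block front top',f(208,384,86),'back',f(208,476,86),'knob',f(208,488,116),'base end',f(208,535,12))
cs=camera_info('scene')
print('head cup rim in scene expected', [np.round(proj(cs,p),1) for p in [(534.6,-119.6,60),(534.6,-113.6,60),(534.9,-173.6,60)]])
E
```

```text
Vtail top edges [ 520.7 -202.8   64. ] [ 520.5 -209.9   64. ] headV [ 522.1 -146.6   64. ] rim top [ 535.9 -223.3   75. ] ring side [ 521.2 -232.6   60. ] [ 550.9 -231.9   60. ] block front top [ 535.9 -234.5   86. ] back [ 536.  -262.2   86. ] knob [ 535.7 -250.   116. ] base end [ 536.8 -328.9   12. ]
head cup rim in scene expected [array([368.2, 223.3]), array([366.8, 224.4]), array([380.1, 214.1])]
```

Block front at fixture y ≈ -61 and block back at -89 (home would be -60 and -90) with 20 N held, so the tailstock is home. I'll back off, rise, and go to look at the head end and the pull knob.

play_rows(deltas=[-8,0,0,0,0,0,0,-20,0,0,0,0,0,0,-28,0,0,0,0,0,0,-28,0,-30,0,0,0,0.3,-28,0,-70,0,0,0,0.6,-10,0,-75,0,0,0,0.6,40,-1,-75,0,0,0,0.6,90,-1,-75,0,0,0,0.6,130,-1.5,-75,0,0,0,0.6,150,-1.5,-75,0,0,0,0.6])

```text
clock: 15.38
eef_pos: [531.4, -106.2, 169.2]
tool_rot: [-3.141, -0.001, 1.584]
force: [-0.1, -1.4, 1.1]
width: 51.4
gripper_force: 0.0
```

play_rows(deltas=[0,0,0,0,0,0,0.6,0,0,0,0,0,0,0.6,0,0,0,0,0,0,0.6])

```text
clock: 15.75
eef_pos: [532.2, -112.1, 169.8]
tool_rot: [3.141, 0.001, 1.577]
force: [-0.4, -0.1, 0.1]
width: 51.3
gripper_force: 0.0
```

```bash
python3 - <<'E'
from h import *
st(); im,ci=snap('wrist','w7.png'); np.save('w7.npy',ci,allow_pickle=True)
c=cv2.resize(im[0:400,190:460,::-1],(405,600),interpolation=cv2.INTER_CUBIC); cv2.imwrite('pics/c7.png',c)
E
```

```text
t 15.75 pos [ 532.2 -112.1  169.8] cmd [ 536. -325.   93.] yaw [3.141e+00 1.000e-03 1.577e+00] F [-0.4 -0.1  0.1] w 51.3 gf 0.0 q7 0.09
```

View pics/c7.png

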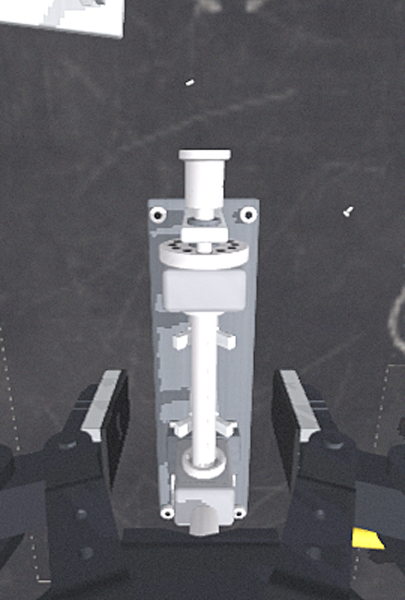

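The rod runs straight into the headstock and the tail cup is closed on it at (203,462). The pull knob body spans crop (205,159) to (205,208), with the rim's outer edge at about 151.

```bash
python3 - <<'E'
from h import *
ci=np.load('w7.npy',allow_pickle=True).item()
f=lambda u,v,z: np.round(ray(ci,190+u/1.5,v/1.5,z),1)
print('rim outer top',f(205,150,91),'cyl start',f(205,160,88),'cyl end',f(205,208,78),'edges at axis',f(185.5,180,78),f(223,180,78),'plate',f(204,243,78))
s=st(); pickle.dump((s['eef_pos'],R.from_euler('xyz',s['tool_rot'])),open('cmd.pkl','wb'))
plan([(533.7,-46.5,140,1.581,.6,3),(533.7,-45.8,59,1.581,.6,4)])
E
```

```text
rim outer top [534.3 -29.8  91. ] cyl start [534.4 -34.4  88. ] cyl end [534.7 -58.7  78. ] edges at axis [524.6 -44.5  78. ] [543.9 -44.4  78. ] plate [534.4 -77.3  78. ]
t 15.8 pos [ 532.2 -111.8  169.8] cmd [ 536. -325.   93.] yaw [3.141e+00 1.000e-03 1.577e+00] F [-1.4  0.7 -0.2] w 51.1 gf 0.0 q7 0.09
7 [21.8, 0.6, 9.9, 0.001, 0.001, -0.001, 0.6, 43.6, 1.3, 19.8, 0.001, 0.001, -0.003, 0.6, 65.3, 1.9, 29.7, 0.001, 0.001, -0.004, 0.6, 65.5, 1.9, 50, 0.001, 0.001, -0.004, 0.6, 65.7, 1.9, 70.2, 0.001, 0.001, -0.004, 0.6, 65.9, 1.8, 90.5, 0.001, 0.001, -0.004, 0.6, 66.1, 1.8, 110.7, 0.001, 0.001, -0.004, 0.6]
```

play_rows(deltas=[20,1,5,0,0,0,0.6,42,2,10,0,0,0,0.6,60,2.2,20,0,0,-0.003,0.6,65.7,2.2,45,0,0,-0.003,0.6,65.7,2.2,70,0,0,-0.003,0.6,65.7,2.2,90,0,0,-0.003,0.6,65.7,2.2,105,0,0,-0.003,0.6,65.7,2.2,111,0,0,-0.003,0.6,65.7,2.2,111,0,0,-0.003,0.6,65.7,2.2,111,0,0,-0.003,0.6])

```text
clock: 17.05
eef_pos: [534.6, -44.4, 59.5]
tool_rot: [3.139, 0.001, 1.583]
force: [-0.4, -0.2, -0.5]
width: 51.4
gripper_force: 0.0
```

play_rows(deltas=[-1.8,-0.3,0,0,0,0,0.6,-1.8,-0.3,0,0,0,0,0.6,-1.8,-0.3,0,0,0,0,0.6])

```text
clock: 17.42
eef_pos: [533.9, -46.2, 59.1]
tool_rot: [3.14, 0.0, 1.583]
force: [-0.2, 0.2, -0.0]
width: 51.3
gripper_force: 0.0
```

play_rows(deltas=[0,0,0,0,0,0,0,0,0,0,0,0,0,0,0,0,0,0,0,0,0,0,0,0,0,0,0,0,0,0,0,0,0,0,0,0,0,0,0,0,0,0])

```text
clock: 18.18
eef_pos: [533.9, -46.1, 59.0]
tool_rot: [3.14, 0.0, 1.583]
force: [-1.1, -0.0, 5.4]
width: 18.2
gripper_force: 58.5
```

The opening reads 18.2 mm, with the same 2 mm offset as on the rod, so the pads are on the 20 mm cylinder. Now the pull.

play_rows(deltas=[2,0,0,0,0,0,0,4,0,0,0,0,0,0,6,0,0,0,0,0,0,8,0,0,0,0,0,0,10,0,0,0,0,0,0,12,0,0,0,0,0,0,14,0,0,0,0,0,0,14,0,0,0,0,0,0])

```text
clock: 19.18
eef_pos: [533.8, -34.7, 59.0]
tool_rot: [3.14, 0.003, 1.581]
force: [-0.5, -5.7, 4.9]
width: 18.2
gripper_force: 58.6
```

play_rows(deltas=[2,0,0,0,0,0,0,4,0,0,0,0,0,0,6,0,0,0,0,0,0,8,0,0,0,0,0,0,8,0,0,0,0,0,0,8,0,0,0,0,0,0])

```text
clock: 19.92
eef_pos: [533.7, -30.1, 59.0]
tool_rot: [3.14, 0.007, 1.578]
force: [0.7, -13.2, 4.1]
width: 18.1
gripper_force: 58.6
```

play_rows(deltas=[1,0,0,0,0,0,0,1,0,0,0,0,0,0,1,0,0,0,0,0,0,1,0,0,0,0,0,0,1,0,0,0,0,0,0,1,0,0,0,0,0,0,1,0,0,0,0,0,0,1,0,0,0,0,0,0])

```text
clock: 20.92
eef_pos: [533.8, -30.1, 59.0]
tool_rot: [3.14, 0.008, 1.578]
force: [0.9, -14.9, 5.1]
width: 18.4
gripper_force: 58.5
```

```bash
python3 -c "
from h import *
st(); print(finish_job())"
```

```text
t 20.925 pos [533.8 -30.1  59. ] cmd [533.7 -45.8  59. ] yaw [3.14  0.008 1.578] F [  0.9 -14.9   5.1] w 18.4 gf 58.54365348815918 q7 -0.08
the job is handed in; nothing more can be done
None
```

The job is handed in at 20.9 s: the long rod is trapped between both cups (the head end went in out of camera view, judged home from the tailstock's position and a firm stop at 20 N), and the gripper is still holding the plunger knob back at its 16 mm stop with about 15 N.

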